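# Index the drill guide to the next station and lock it

## Robot

A 6-joint arm with a two-finger parallel gripper is mounted at the origin on the work surface. World frame = base frame: x ahead of the robot, y to its left, z up, the work surface at z = 0. Lengths are in m, angles in rad, forces in N, time in s.
With the tool pointing down it reaches from about 0.25 to 0.85 m from the base axis. Payload 12.5 kg.
Tool frame: the origin (TCP) lies on the centre line of the jaws, within the pads' length; the fingertips stand 17 mm ahead of it and the grasp point (between the pads) lies 2 mm behind it; z points along the fingers, y is the line along which they close (so a half turn about z gives the same grasp; the last joint's range is limited). The gripper opens to 93 mm and grips with 3 to 60 N. Pads are 15 mm wide; open, the fingers measure 128 mm over their backs; the gripper's body (75 mm by 188 mm) begins 65 mm behind the grasp point.
Start: joints at [-1.24, 0.351, 1.652, -0, 1.139, -0.085], TCP at [0.222, -0.503, 0.198] pointing down, gripper open.
Joint ranges: [-2.75, 2.75], [-0.79, 2.1], [0.01, 2.65], [-1.57, 4.71], [0.07, 3.14], [-2.87, 2.87]. Speed limits (rad/s): [2.22, 2.22, 2.79, 3.14, 3.14, 3.14].

## Interface

Orientations are given as a unit quaternion [x, y, z, w].
In Python, from rig import state, camera, finish_job gives the robot as it stands. The module is installed in compiled form; this text tells all that it offers.
- The arm moves only by the shell command python3 -m jog 'ROWS' [FORCE]. ROWS is JSON, a list of rows, each a list of 3 entries, a list of its own where there are three numbers: the shift along the tool's x, y, z in mm, then the turn, a rotation vector about the tool's x, y, z in rad, then the opening, from 0 (shut) to 1 (fully open). In form: [[[tx, ty, tz], [ax, ay, az], grip], ...]. A call has 1 to 10 rows; each row shifts and turns the commanded pose from where the row before left it, along the tool's axes as they then stand; what a row does not reach is not made up. A row lasts 1/12 s, in which the tool goes at most 41.7 mm and 7.16 degrees, less where a joint would pass 70% of its speed; a pose out of reach is approached as far as the arm can. A call with a gripper value outside its range is refused whole. The fingers move at their own pace and stop on an object; FORCE is the grip in N (left out, the last holds). Time passes only in rows, so rows that do not move let the fingers close. It gives the time, the measured TCP pose, the force, the opening and the grip force at its end, in the units of the state.
- state(): the state, without advancing time (a new reading comes with each control period).
- camera(name): name is "scene" or "top" or "wrist"; returns a dict with "color" (400x640x3 uint8, red, green, blue), "intrinsics" (3x3 intrinsics, pixels), "extrinsics" (4x4, takes a point from camera to world coordinates). Camera axes: x right, y up, looking along -z (the intrinsics and any distortion apply to the point x, -y, -z); pixel columns grow to the right and rows downward; lengths in m; the calibration is good to about 2 mm. A picture is of the moment at which its call begins. There is no depth.
- finish_job(): hands the job in; it is judged then, once.
The state is a dict: "t": time; "joint_pos": joint angles; "qvel": joint speeds; "joint_efforts": joint torques, N m; "eef_pos": TCP position; "orientation": TCP orientation; "contact_force": force on the tool from outside, world axes, zero at the start; "wrist_torque": the same for the moment, N m; "finger_gap": finger opening in m; "grasp_force": force on a finger pad.
Only numpy, scipy, OpenCV 4.12 (cv2) and the standard library are available. Lean on these libraries where they do the work, as an engineer would, in place of code of your own. Each camera call takes 0.05 s, during which the arm holds its last target. There are 200 camera calls.

## Task

Push the drill-guide carriage along its rail, from its upright push plate towards the end with the index pin, until the spring pin clicks down flush in the next station, the first one it meets inside the rail. Then turn the carriage's wing knob clockwise to its lock stud so that the steel dog swings over the pin. Leave the tape roll, the hammer and the stone offcut where they lie.

Things in the scene. Friction and masses are not known exactly. Their poses are not given: they have to be found in the camera images.
- rail: Straight aluminium rail fixed on the stone slab, 70 mm wide (its x), 420 mm long (its y), 40 mm high; origin at the centre of its underside, z up. The carriage on it is pushed towards the rail's +y. The stations are notches inside the rail, not visible and not marked outside. A paper template lies flat along its +x side.
- carriage (a joint): Travel of the carriage along the rail's +y in m, 0 in the station where it starts, at most 0.245. The next station, set by hand, lies 85 to 135 mm on; one more lies 80 mm beyond it. It takes about 10 N to push it out of a station, 2 N in between; it is drawn in over the last 7 mm. Steel plate 80 mm wide (x), 140 mm long (y), top 58 mm above the slab.
- push_face (a point): Point on the rear (-y) face of the carriage's push plate, on the rail's midline, 80 mm above the slab: push here to +y. The plate is 76 mm wide (x), 8 mm thick, 42 to 96 mm above the slab. Axes as the rail's. From 95 to 135 mm in front of it an arm with a brass drill bush juts out on the carriage's +x side, to 115 mm from the midline and 70 mm above the slab.
- pin (a joint): Height of the spring index pin in m: 0 when it sits in a station, its head flush with the collar; 0.006 when it is out of a station and its head stands 6 mm proud.
- pin_head (a point): Centre of the top of the index pin's round head (20 mm across, in a collar 28 mm across), on the carriage's midline 40 mm in front (+y) of the wing knob's axis; 64 mm above the slab when the pin is seated.
- knob (a joint): Angle of the wing knob on the carriage in rad, growing clockwise seen from above. It clicks at 0 (free: wing along the rail, nose to +y) and at 1.3 (locked: nose at the brass stud, dog over the pin), where it has its stops, and springs to the nearer of them from in between; about 0.2 N m to turn.
- knob_grip (a point): On the wing knob's vertical axis, 90 mm above the slab, 75 mm in front of push_face. Wing: upright black bar 14 mm thick, 66 mm long (32 behind the axis, 34 ahead; last 10 mm a nose 7 mm thick), 73 to 103 mm above the slab. Under it, at 67 to 73 mm, a steel dog 14 mm wide reaches 48 mm out, to -x when free; it jams on the pin unless that is down. Its y is along the nose.
- tape: Roll of masking tape lying flat, 110 mm across, 25 mm high; origin at the centre of its underside. Bystander.
- hammer: Hammer with a wooden handle, 260 mm long, lying flat; origin at mid-length on its underside. Bystander.
- offcut: Stone offcut 70 x 110 x 30 mm; origin at the centre of its underside. Bystander.

How it is judged:
On the way:
1. the carriage is in the next station with the pin down flush (value of joint carriage between 0.075 and 0.15 m and value of joint pin below 0.002 m), for 0.2 s.
At the end, for the whole second after the job is handed in: The carriage rests in the next station (75 to 150 mm from where it started, so neither the first station nor the one beyond), the index pin is down to within 2 mm of flush, and the wing knob is turned clockwise beyond 1.15 rad, in its lock click (all of step 1 and value of joint knob above 1.15 rad and velocity of joint carriage between -0.01 and 0.01 m/s); the robot touches nothing.
It fails at once if the tape roll is shoved more than 30 mm (distance of tape from where it was at the start of the episode above 0.03 m).
It fails at once if the hammer is shoved more than 30 mm (distance of hammer from where it was at the start of the episode above 0.03 m).
It fails at once if the stone offcut is shoved more than 30 mm (distance of offcut from where it was at the start of the episode above 0.03 m).
It also fails if it takes over 54 s, if anything falls off the work surface, if the arm or the gripper's body presses on something with over 40 N, if the wrist force passes 120 N, or if a joint passes its speed limit or range.

## Working session

There is one attempt and no reset: what is moved stays moved. The work goes in short steps, Python scripts to look and compute and a shell command to move; the robot and the scene stay as the last step left them, time stands still between calls to the robot, and variables do not carry over. Pictures are saved under pics/ and viewed, at most 10 in all, crops included, and the job is handed in when it is done.

```bash
mkdir -p pics; cat > h.py <<'E'
import numpy as np,cv2
from rig import state,camera
def ray(c,u,v,z):
    K=c["intrinsics"];E=c["extrinsics"]
    d=np.linalg.inv(K)@[u,v,1]; d=E[:3,:3]@[d[0],-d[1],-d[2]]; o=E[:3,3]
    return o+d*(z-o[2])/d[2]
def proj(c,p):
    K=c["intrinsics"];E=c["extrinsics"]
    q=E[:3,:3].T@(np.array(p)-E[:3,3]); q=K@[q[0],-q[1],-q[2]]; return q[:2]/q[2]
E
python3 - <<'E'
from h import *
import pickle
for n in("top","scene"):
    c=camera(n);cv2.imwrite(f"pics/{n}0.png",c["color"][...,::-1]);pickle.dump(c,open(n+".pkl","wb"));print(n,c.keys(),c["intrinsics"],c["extrinsics"].round(3))
s=state();print(s["t"],s["eef_pos"],s["orientation"],s["contact_force"])
E
```

```text
top dict_keys(['color', 'intrinsics', 'extrinsics']) [[465.52978761   0.         319.88634487]
 [  0.         465.52978761 200.25667533]
 [  0.           0.           1.        ]] [[ 0.006  0.998 -0.062  0.534]
 [-1.     0.007  0.005 -0.009]
 [ 0.006  0.062  0.998  1.148]
 [ 0.     0.     0.     1.   ]]
scene dict_keys(['color', 'intrinsics', 'extrinsics']) [[422.47395356   0.         316.46702798]
 [  0.         422.47395356 193.66676325]
 [  0.           0.           1.        ]] [[-0.445 -0.777  0.446  1.006]
 [ 0.896 -0.38   0.231  0.201]
 [-0.01   0.502  0.865  0.923]
 [ 0.     0.     0.     1.   ]]
0.1 [ 0.22207844 -0.50281773  0.1977689 ] [ 9.78466562e-01  2.06404760e-01 -6.02086586e-05 -5.08346653e-04] [0.1162037  0.06597587 0.32384347]
```

View pics/top0.png

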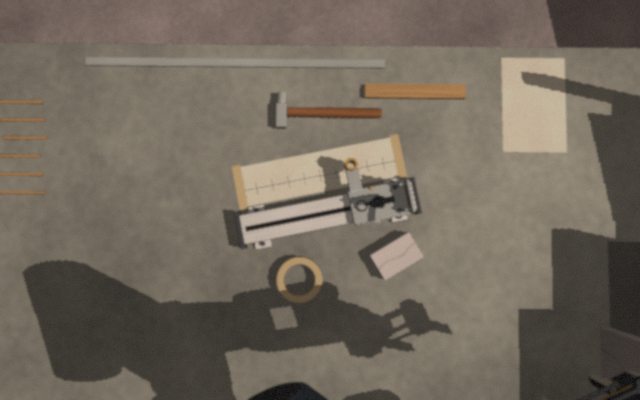

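View pics/scene0.png

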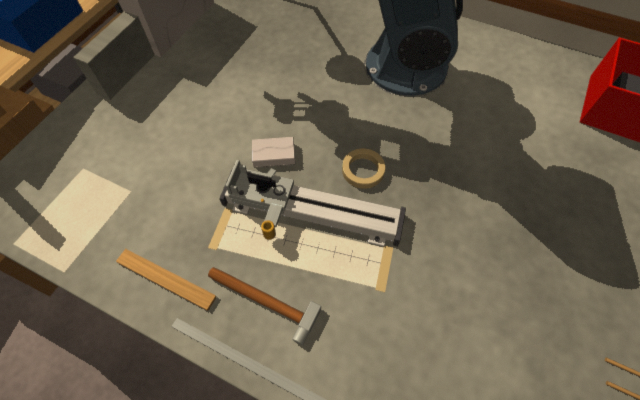

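The top view shows the rail running from (415,195) to (240,228), with the push plate at about (412,195), knob at (375,200) and bush at (351,164). The offcut is at (397,256), the tape at (299,279) and the hammer at (330,112). Next I'll zoom in.

```bash
python3 - <<'E'
import cv2,numpy as np
a=cv2.imread("pics/top0.png")[150:250,230:430];b=cv2.imread("pics/scene0.png")[150:250,215:415]
f=lambda i:cv2.convertScaleAbs(cv2.resize(i,None,fx=4,fy=3,interpolation=3),alpha=1.3,beta=10)
cv2.imwrite("pics/z0.png",np.vstack([f(a),f(b)]))
E
```

```text
(no output)
```

View pics/z0.png

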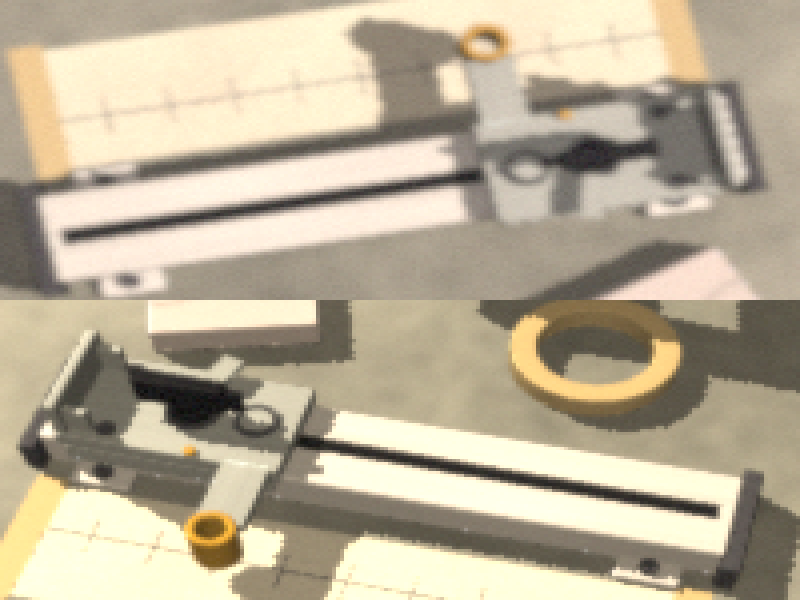

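```bash
python3 - <<'E'
from h import *
import pickle
T=pickle.load(open("top.pkl","rb"));S=pickle.load(open("scene.pkl","rb"))
t=lambda x,y:(230+x/4,150+y/3); s=lambda x,y:(215+x/4,150+(y-300)/3)
def tri(a,b):
    A=[];B=[]
    for c,p in((T,a),(S,b)):
        o=c["extrinsics"][:3,3];d=ray(c,*p,0)-o;d/=np.linalg.norm(d);P=np.eye(3)-np.outer(d,d);A.append(P);B.append(P@o)
    return np.linalg.lstsq(np.vstack(A),np.hstack(B),rcond=None)[0]
print("bush",tri(t(485,42),s(212,523)),"pin",tri(t(524,165),s(260,420)))
print("slotend",tri(t(65,237),s(717,511)))
a=ray(T,*t(65,237),.04);b=ray(T,*t(480,175),.04);u=(b-a)[:2];u/=-np.linalg.norm(u);print("slot",a,b,"yaxis",u)
print("plate top ctr",ray(T,*t(729,140),.096),"pin",ray(T,*t(524,165),.064),ray(S,*s(260,420),.064),"bush",ray(T,*t(485,42),.07),ray(S,*s(212,523),.07))
print("plate ends",ray(T,*t(715,92),.096),ray(T,*t(742,187),.096))
print("wing",ray(T,*t(555,158),.103),ray(T,*t(655,147),.103))
print("scene plate top",ray(S,*s(92,338),.096))
print("offcut",ray(T,397,256,.03),"tape",ray(T,299,279,.025))
E
```

```text
bush [ 0.6859379  -0.08714392  0.073891  ] pin [ 0.59098967 -0.1105067   0.06311793]
slotend [0.53340257 0.16001709 0.0376786 ]
slot [0.53332201 0.15988855 0.04      ] [ 0.58407082 -0.08644297  0.04      ] yaxis [-0.2017807   0.97943073]
plate top ctr [ 0.60897154 -0.2237421   0.096     ] pin [ 0.59094374 -0.11042477  0.064     ] [ 0.59141503 -0.11018618  0.064     ] bush [ 0.68626862 -0.08701523  0.07      ] [ 0.68466015 -0.08889405  0.07      ]
plate ends [ 0.6453843  -0.21599201  0.096     ] [ 0.57346223 -0.23089794  0.096     ]
wing [ 0.59427261 -0.12421866  0.103     ] [ 0.60292228 -0.18056472  0.103     ]
scene plate top [ 0.58465211 -0.22453281  0.096     ]
offcut [ 0.47116606 -0.1998621   0.03      ] tape [0.41473763 0.03415733 0.025     ]
```

```bash
python3 -m jog '[[[31,-3,0],[0,0,0],0],[[31,-3,0],[0,0,0],0],[[31,-3,0],[0,0,0],0],[[31,-3,0],[0,0,0],0],[[31,-3,0],[0,0,0],0],[[31,-3,0],[0,0,0],0],[[31,-3,0],[0,0,0],0],[[31,-3,0],[0,0,0],0],[[31,-3,0],[0,0,0],0],[[31,-3,0],[0,0,0],0]]' 20; python3 -m jog '[[[31,-4,0],[0,0,0],0],[[31,-4,0],[0,0,0],0],[[31,-4,0],[0,0,0],0],[[31,-4,0],[0,0,0],0],[[31,-4,0],[0,0,0],0],[[0,0,0],[0,0,-0.12],0],[[0,0,0],[0,0,-0.12],0],[[0,0,0],[0,0,-0.12],0],[[0,0,0],[0,0,-0.12],0],[[0,0,0],[0,0,-0.12],0]]'
python3 -m jog '[[[0,0,0],[0,0,-0.12],0],[[0,0,0],[0,0,-0.12],0],[[0,0,0],[0,0,-0.12],0],[[0,0,0],[0,0,-0.12],0],[[0,0,0],[0,0,-0.12],0],[[0,0,0],[0,0,-0.12],0],[[0,0,0],[0,0,0],0]]'
```

```text
t: 0.93
eef_pos: [0.4948, -0.3493, 0.1979]
orientation: [0.978, 0.206, -0.0, -0.0]
contact_force: [-0.3, -0.8, 0.1]
finger_gap: 0.0309
grasp_force: 0.0
t: 1.77
eef_pos: [0.6272, -0.2693, 0.1977]
orientation: [0.872, 0.489, -0.0, -0.0]
contact_force: [-0.5, -0.2, -0.1]
finger_gap: 0.0004
grasp_force: 0.0
t: 2.35
eef_pos: [0.6272, -0.2694, 0.1978]
orientation: [0.644, 0.765, -0.0, -0.0]
contact_force: [0.7, -0.1, -0.1]
finger_gap: 0.0004
grasp_force: 0.0
```

```bash
cat > w.py <<'E'
from h import *
import sys
from scipy.spatial.transform import Rotation as R
s=state();M=R.from_quat(s["orientation"]).as_matrix();p=np.array(s["eef_pos"])
th=.207;u=np.array([-np.sin(th),np.cos(th)]);n=np.array([np.cos(th),np.sin(th)])
f=np.array([.6146,-.2230])
d=p[:2]-f
print("t",round(s["t"],2),"p",p.round(4),"rail rel face: x,y mm",(1e3*n@d).round(1),(1e3*u@d).round(1),"yaw",np.arctan2(M[1,0],M[0,0]).round(3),"want",(np.pi/2+th),"zax",M[:,2].round(3),"F",np.round(s["contact_force"],1),"gap",s["finger_gap"],s["grasp_force"],"j",np.round(s["joint_pos"],2))
E
python3 w.py
```

```text
t 2.35 p [ 0.6272 -0.2694  0.1978] rail rel face: x,y mm 2.8 -48.0 yaw 1.741 want 1.7777963267948966 zax [-0.001  0.    -1.   ] F [ 0.7 -0.1 -0.1] gap 0.00036186818201958083 0.0 j [-0.47  0.6   1.27 -0.    1.28 -0.64]
```

```bash
python3 -m jog '[[[0,-3,20],[0,0,-0.037],0],[[0,0,25],[0,0,0],0],[[0,0,25],[0,0,0],0],[[0,0,25],[0,0,0],0],[[0,0,20],[0,0,0],0],[[0,0,0],[0,0,0],0]]'; python3 w.py; python3 - <<'E'
from h import *
c=camera("wrist");cv2.imwrite("pics/w1.png",c["color"][...,::-1])
c=camera("top");cv2.imwrite("pics/t1.png",c["color"][...,::-1])
E
```

```text
t: 2.85
eef_pos: [0.6221, -0.2689, 0.0786]
orientation: [0.634, 0.774, -0.001, -0.003]
contact_force: [-1.0, 0.8, -0.7]
finger_gap: 0.0006
grasp_force: 0.0
t 2.85 p [ 0.6221 -0.2689  0.0786] rail rel face: x,y mm -2.1 -46.5 yaw 1.769 want 1.7777963267948966 zax [-0.006  0.003 -1.   ] F [-1.   0.8 -0.7] gap 0.0005818213417202589 0.0 j [-0.48  0.71  1.38 -0.    1.06 -0.67]
```

View pics/w1.png

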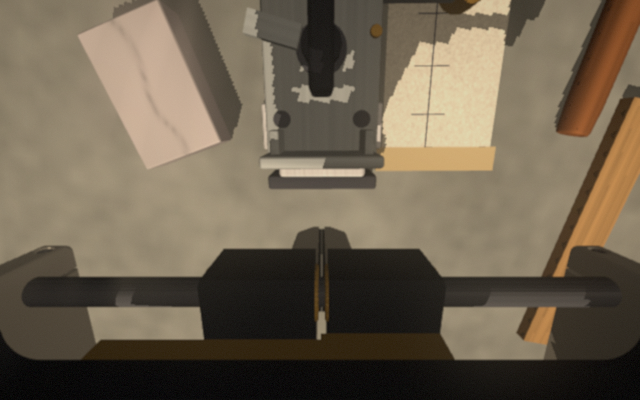

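The wrist view shows the closed fingers (col 321) centred behind the plate (centre col 322, row 160), with the pin and knob straight ahead. Next I push.

```bash
python3 -m jog '[[[10,2,0],[0,0,0],0],[[10,0,0],[0,0,0],0],[[5,0,0],[0,0,0],0],[[3,0,0],[0,0,0],0],[[2,0,0],[0,0,0],0]]'; python3 -m jog '[[[2,0,0],[0,0,0],0],[[2,0,0],[0,0,0],0],[[2,0,0],[0,0,0],0]]';python3 -m jog '[[[2,0,0],[0,0,0],0],[[2,0,0],[0,0,0],0]]';python3 -m jog '[[[2,0,0],[0,0,0],0],[[2,0,0],[0,0,0],0]]';python3 w.py
```

```text
t: 3.37
eef_pos: [0.6205, -0.2395, 0.084]
orientation: [0.632, 0.775, 0.0, 0.0]
contact_force: [-0.5, 0.5, 0.1]
finger_gap: 0.0006
grasp_force: 0.0
t: 3.62
eef_pos: [0.6191, -0.2343, 0.0832]
orientation: [0.632, 0.775, -0.0, -0.0]
contact_force: [0.6, 0.8, -0.2]
finger_gap: 0.0005
grasp_force: 0.0
t: 3.78
eef_pos: [0.6183, -0.2304, 0.0832]
orientation: [0.632, 0.775, -0.0, -0.0]
contact_force: [0.5, -0.2, -0.4]
finger_gap: 0.0006
grasp_force: 0.0
t: 3.95
eef_pos: [0.6175, -0.2264, 0.0832]
orientation: [0.632, 0.775, 0.0, -0.0]
contact_force: [-0.4, 0.6, 0.3]
finger_gap: 0.0004
grasp_force: 0.0
t 3.95 p [ 0.6175 -0.2264  0.0832] rail rel face: x,y mm 2.1 -3.9 yaw 1.773 want 1.7777963267948966 zax [-0.  0. -1.] F [-0.4  0.6  0.3] gap 0.0003984062268389476 0.0 j [-0.42  0.67  1.44  0.    1.03 -0.62]
```

```bash
python3 -m jog '[[[2,0,0],[0,0,0],0],[[2,0,0],[0,0,0],0]]';python3 -m jog '[[[2,0,0],[0,0,0],0],[[2,0,0],[0,0,0],0]]';python3 w.py; python3 - <<'E'
from h import *
a=camera("wrist")["color"][:,:,::-1];b=camera("scene")["color"][130:255,200:420,::-1]
b=cv2.resize(b,(528,300),interpolation=3)
cv2.imwrite("pics/w2.png",np.vstack([cv2.resize(a[:,100:540],(528,300))[:],b]))
E
```

```text
t: 4.12
eef_pos: [0.6167, -0.2224, 0.0832]
orientation: [0.632, 0.775, -0.0, -0.0]
contact_force: [-0.1, 0.8, -0.2]
finger_gap: 0.0003
grasp_force: 0.0
t: 4.28
eef_pos: [0.6159, -0.2185, 0.0832]
orientation: [0.632, 0.775, 0.0, -0.0]
contact_force: [0.3, 0.4, 0.3]
finger_gap: 0.0001
grasp_force: 0.0
t 4.28 p [ 0.6159 -0.2185  0.0832] rail rel face: x,y mm 2.2 4.1 yaw 1.773 want 1.7777963267948966 zax [ 0.  0. -1.] F [0.3 0.4 0.3] gap 7.551041545082222e-05 0.0 j [-0.41  0.66  1.46  0.    1.02 -0.61]
```

View pics/w2.png

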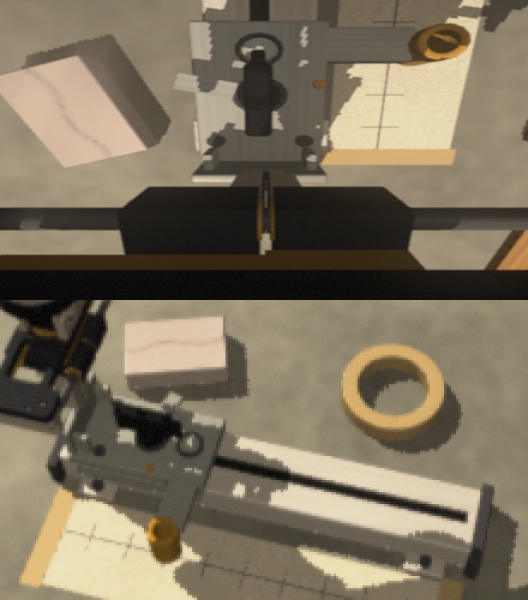

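The wrist view shows the plate's top edge just ahead of the finger blocks, at row ~175 of the composite. There is no contact force yet, so I'll check this with the numbers.

```bash
python3 - <<'E'
from h import *
c=camera("wrist");cv2.imwrite("pics/w3.png",c["color"][...,::-1])
p=np.array(state()["eef_pos"]);th=.207;u=np.array([-np.sin(th),np.cos(th),0]);n=np.array([np.cos(th),np.sin(th),0]);f=np.array([.6146,-.2230,0])
print("tcp",proj(c,p),"tip",proj(c,p-[0,0,.017]), "cam",c["extrinsics"][:3,3])
for r in (210,220,225,230,235,240,245):
  q=ray(c,260,r,.096)-f; print(r,(1e3*n@q).round(1),(1e3*u@q).round(1))
q=ray(c,100+258*440/528,47*400/300,.064);print("pin",q,1e3*u@(q-f),1e3*n@(q-f))
a=c["color"];print(a[200:262:2,255].tolist())
cv2.imwrite("pics/w3c.png",cv2.resize(a[180:290,220:420,::-1],None,fx=4,fy=4,interpolation=3))
E
```

```text
tcp [321.16296196 226.60294667] tip [321.17190859 218.79875427] cam [ 0.60184829 -0.14967553  0.27107177]
210 -37.5 20.5
220 -37.9 13.6
225 -38.1 10.1
230 -38.3 6.6
235 -38.5 3.1
240 -38.8 -0.5
245 -39.0 -4.1
pin [ 0.58965604 -0.11139697  0.064     ] 114.34712530781557 -1.474253108224012
[[148, 135, 112], [149, 136, 114], [153, 140, 116], [153, 141, 118], [155, 143, 118], [155, 142, 117], [157, 143, 119], [157, 144, 119], [158, 144, 119], [157, 143, 119], [157, 143, 118], [157, 143, 118], [157, 143, 118], [157, 143, 119], [158, 144, 120], [159, 145, 121], [158, 144, 120], [158, 145, 121], [159, 146, 121], [161, 147, 122], [160, 146, 121], [159, 145, 120], [158, 144, 118], [160, 146, 122], [121, 111, 92], [39, 36, 29], [36, 33, 27], [38, 35, 29], [35, 32, 26], [38, 34, 29], [34, 30, 25]]
```

View pics/w3c.png

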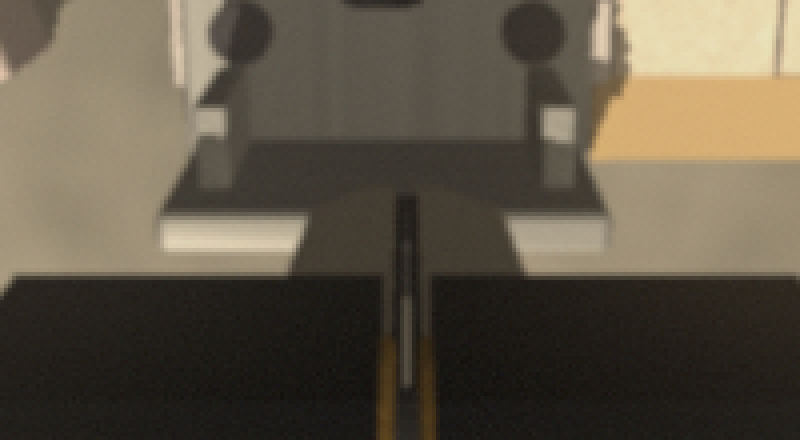

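The finger blocks cover part of the plate top (wrist rows ~234–243), so the fingertips are hovering over the plate. They must be higher than the nominal geometry says. I'll back off, go lower and try again.

```bash
python3 -m jog '[[[-20,-2,0],[0,0,0],0],[[-20,0,0],[0,0,0],0],[[0,0,10],[0,0,0],0],[[0,0,8],[0,0,0],0],[[0,0,0],[0,0,0],0],[[0,0,0],[0,0,0],0]]'; python3 w.py; python3 -m jog '[[[8,0,0],[0,0,0],0],[[8,0,0],[0,0,0],0],[[3,0,0],[0,0,0],0],[[0,0,0],[0,0,0],0]]';  python3 -m jog '[[[2,0,0],[0,0,0],0],[[2,0,0],[0,0,0],0]]';python3 -m jog '[[[2,0,0],[0,0,0],0],[[2,0,0],[0,0,0],0]]';python3 -m jog '[[[2,0,0],[0,0,0],0],[[2,0,0],[0,0,0],0]]'
```

```text
t: 4.93
eef_pos: [0.6214, -0.2573, 0.0643]
orientation: [0.632, 0.775, -0.0, -0.001]
contact_force: [0.5, -0.1, 0.5]
finger_gap: 0.0006
grasp_force: 0.0
t 4.93 p [ 0.6214 -0.2573  0.0643] rail rel face: x,y mm -0.4 -35.0 yaw 1.773 want 1.7777963267948966 zax [-0.002  0.001 -1.   ] F [ 0.5 -0.1  0.5] gap 0.0006371018890190736 0.0 j [-0.46  0.72  1.41  0.    1.02 -0.66]
t: 5.27
eef_pos: [0.6182, -0.2383, 0.0657]
orientation: [0.632, 0.775, 0.0, 0.0]
contact_force: [-0.2, -0.1, 0.5]
finger_gap: 0.0004
grasp_force: 0.0
t: 5.43
eef_pos: [0.6175, -0.2356, 0.0654]
orientation: [0.632, 0.775, 0.0, 0.0]
contact_force: [-0.3, 0.2, 0.1]
finger_gap: 0.0007
grasp_force: 0.0
t: 5.6
eef_pos: [0.6169, -0.2329, 0.0654]
orientation: [0.632, 0.775, -0.001, 0.001]
contact_force: [2.5, -12.0, -4.4]
finger_gap: 0.0004
grasp_force: 6.1
t: 5.77
eef_pos: [0.6163, -0.2302, 0.0654]
orientation: [0.632, 0.775, -0.001, 0.002]
contact_force: [2.8, -12.7, -3.8]
finger_gap: 0.0005
grasp_force: 6.5
```

```bash
python3 -m jog '[[[2,0,0],[0,0,0],0],[[2,0,0],[0,0,0],0]]';python3 -m jog '[[[2,0,0],[0,0,0],0],[[2,0,0],[0,0,0],0],[[0,0,0],[0,0,0],0]]';python3 -m jog '[[[2,0,0],[0,0,0],0],[[2,0,0],[0,0,0],0],[[0,0,0],[0,0,0],0]]'; python3 w.py; python3 - <<'E'
from h import *
a=camera("wrist")["color"][:,100:540,::-1];b=camera("scene")["color"][130:255,200:420,::-1]
cv2.imwrite("pics/w4.png",np.vstack([cv2.resize(a,(528,300)),cv2.resize(b,(528,300),interpolation=3)]))
E
```

```text
t: 5.93
eef_pos: [0.6155, -0.2261, 0.0654]
orientation: [0.632, 0.775, -0.001, 0.002]
contact_force: [3.3, -11.2, -4.1]
finger_gap: 0.0007
grasp_force: 5.5
t: 6.18
eef_pos: [0.6142, -0.2203, 0.0653]
orientation: [0.632, 0.775, -0.0, 0.0]
contact_force: [0.8, -1.1, -0.2]
finger_gap: 0.0005
grasp_force: 0.7
t: 6.43
eef_pos: [0.6133, -0.2158, 0.0653]
orientation: [0.632, 0.775, 0.0, -0.0]
contact_force: [0.6, 0.0, 0.4]
finger_gap: 0.0005
grasp_force: 0.4
t 6.43 p [ 0.6133 -0.2158  0.0653] rail rel face: x,y mm 0.2 7.4 yaw 1.773 want 1.7777963267948966 zax [-0.  0. -1.] F [0.6 0.  0.4] gap 0.000475070493312071 0.4200369108002633 j [-0.41  0.68  1.48  0.    0.99 -0.61]
```

View pics/w4.png

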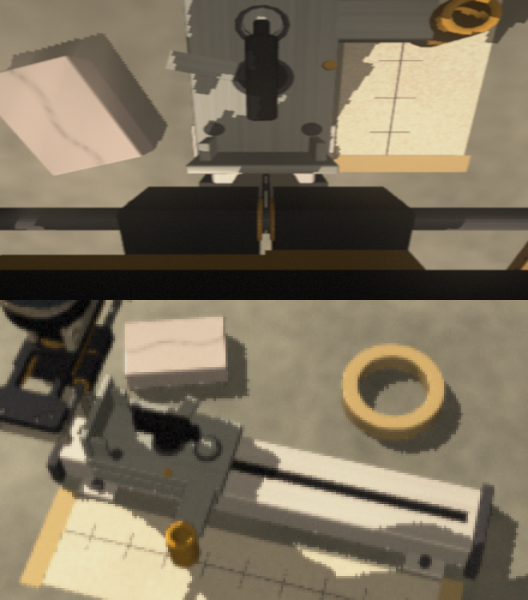

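The carriage has left its station: the rail end now shows behind the plate, the bush has moved along, and contact force is about 1 N. I'll keep pushing.

```bash
python3 -m jog '[[[3,0,0],[0,0,0],0],[[4,0,0],[0,0,0],0],[[4,0,0],[0,0,0],0],[[4,0,0],[0,0,0],0],[[4,0,0],[0,0,0],0],[[4,0,0],[0,0,0],0],[[4,0,0],[0,0,0],0],[[4,0,0],[0,0,0],0],[[4,0,0],[0,0,0],0],[[3,0,0],[0,0,0],0]]';python3 -m jog '[[[3,0,0],[0,0,0],0],[[3,0,0],[0,0,0],0],[[2,0,0],[0,0,0],0],[[2,0,0],[0,0,0],0],[[0,0,0],[0,0,0],0]]'; python3 w.py; python3 -m jog '[[[2,0,0],[0,0,0],0],[[2,0,0],[0,0,0],0]]'; python3 -m jog '[[[2,0,0],[0,0,0],0],[[2,0,0],[0,0,0],0]]';python3 w.py
```

```text
t: 7.37
eef_pos: [0.6056, -0.1784, 0.0652]
orientation: [0.632, 0.775, 0.0, -0.0]
contact_force: [-0.2, -3.2, -1.5]
finger_gap: 0.0007
grasp_force: 1.6
t: 7.78
eef_pos: [0.6036, -0.1685, 0.0652]
orientation: [0.632, 0.775, 0.0, -0.0]
contact_force: [0.1, -0.3, 0.4]
finger_gap: 0.0006
grasp_force: 0.0
t 7.78 p [ 0.6036 -0.1685  0.0652] rail rel face: x,y mm 0.4 55.6 yaw 1.773 want 1.7777963267948966 zax [-0.     0.001 -1.   ] F [ 0.1 -0.3  0.4] gap 0.0006155483015547143 0.0 j [-0.35  0.64  1.55  0.    0.96 -0.55]
t: 7.95
eef_pos: [0.6029, -0.1652, 0.0652]
orientation: [0.632, 0.775, -0.0, 0.0]
contact_force: [-0.9, -3.2, -1.2]
finger_gap: 0.0006
grasp_force: 1.8
t: 8.12
eef_pos: [0.6021, -0.1612, 0.0652]
orientation: [0.632, 0.775, -0.0, 0.0]
contact_force: [0.6, -2.7, -0.2]
finger_gap: 0.0004
grasp_force: 1.4
t 8.12 p [ 0.6021 -0.1612  0.0652] rail rel face: x,y mm 0.5 63.0 yaw 1.773 want 1.7777963267948966 zax [ 0. -0. -1.] F [ 0.6 -2.7 -0.2] gap 0.00043922445779261983 1.441251877695322 j [-0.34  0.64  1.56 -0.    0.95 -0.54]
```

```bash
python3 -m jog '[[[2,0,0],[0,0,0],0],[[2,0,0],[0,0,0],0],[[2,0,0],[0,0,0],0],[[2,0,0],[0,0,0],0]]' | grep -E "pos|contact"; python3 -m jog '[[[2,0,0],[0,0,0],0],[[2,0,0],[0,0,0],0]]'| grep -E "pos|contact"; python3 -m jog '[[[2,0,0],[0,0,0],0],[[1,0,0],[0,0,0],0]]'| grep -E "pos|contact"
```

```text
eef_pos: [0.6005, -0.1533, 0.0652]
contact_force: [1.5, -2.7, -1.1]
eef_pos: [0.5997, -0.1493, 0.0653]
contact_force: [0.3, -3.1, -0.9]
eef_pos: [0.599, -0.1462, 0.0652]
contact_force: [0.1, -2.5, -0.3]
```

```bash
python3 -m jog '[[[2,0,0],[0,0,0],0],[[1,0,0],[0,0,0],0]]'| grep -E "pos|contact"; python3 -m jog '[[[2,0,0],[0,0,0],0],[[1,0,0],[0,0,0],0]]'| grep -E "pos|contact"
```

```text
eef_pos: [0.5984, -0.1434, 0.0652]
contact_force: [-0.1, -2.7, -0.2]
eef_pos: [0.5978, -0.1404, 0.0652]
contact_force: [0.4, -1.2, -1.2]
```

```bash
for i in 1; do python3 -m jog '[[[2,0,0],[0,0,0],0],[[1,0,0],[0,0,0],0]]'| grep -E "pos|contact"; python3 -m jog '[[[2,0,0],[0,0,0],0],[[1,0,0],[0,0,0],0]]'| grep -E "pos|contact"; done
```

```text
eef_pos: [0.5972, -0.1373, 0.0652]
contact_force: [-0.1, -1.4, 0.9]
eef_pos: [0.5966, -0.1344, 0.0652]
contact_force: [0.1, 1.0, -0.7]
```

```bash
python3 -m jog '[[[2,0,0],[0,0,0],0],[[1,0,0],[0,0,0],0]]'| grep -E "pos|contact"
```

```text
eef_pos: [0.596, -0.1316, 0.0652]
contact_force: [-0.0, 0.4, 0.3]
```

```bash
python3 -m jog '[[[0,0,0],[0,0,0],0],[[0,0,0],[0,0,0],0]]'| grep -E "contact"; python3 w.py; python3 - <<'E'
from h import *
import pickle
c=camera("wrist");pickle.dump(c,open("w5.pkl","wb"));a=c["color"][0:270,140:500,::-1];d=camera("scene");pickle.dump(d,open("s5.pkl","wb"));b=d["color"][150:240,210:390,::-1]
cv2.imwrite("pics/w5.png",np.vstack([cv2.resize(a,(440,330)),cv2.resize(b,(440,220),interpolation=3)]))
E
```

```text
contact_force: [-0.8, 0.7, 0.8]
t 9.78 p [ 0.5961 -0.1318  0.0652] rail rel face: x,y mm 0.6 93.0 yaw 1.773 want 1.7777963267948966 zax [-0.  0. -1.] F [-0.8  0.7  0.8] gap 0.0006536297252056867 0.0 j [-0.29  0.62  1.59  0.    0.93 -0.5 ]
```

View pics/w5.png

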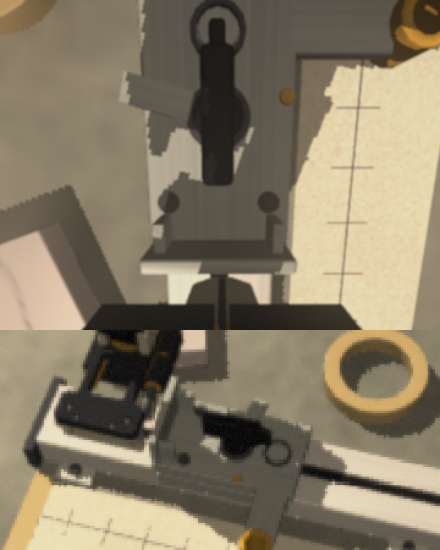

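The plate has moved ahead of the fingertips. The pin collar, at about (218,28) in the composite, looks flat, and contact force is zero. I'll measure the carriage and knob position.

```bash
python3 - <<'E'
from h import *
import pickle
c=pickle.load(open("w5.pkl","rb"));s5=pickle.load(open("s5.pkl","rb"))
th=.207;u=np.array([-np.sin(th),np.cos(th),0]);n=np.array([np.cos(th),np.sin(th),0]);f=np.array([.6146,-.2230,0])
k=360/440
w=lambda x,y:(140+x*k,y*k)
def pr(t,q):q=q-f;print(t,(1e3*n@q).round(1),(1e3*u@q).round(1))
pr("plate rear L",ray(c,*w(142,273),.096));pr("plate rear R",ray(c,*w(296,273),.096))
pr("wing rear L",ray(c,*w(202,185),.103));pr("wing rear R",ray(c,*w(234,185),.103))
pr("nose tip",ray(c,*w(218,19),.103))
pr("pin64",ray(c,*w(218,29),.064));pr("stud",ray(c,*w(287,97),.066))
pr("scene pin64",ray(s5,210+277*180/440,150+(454-330)*90/220,.064))
pr("TCP",np.array(state()["eef_pos"]))
E
```

```text
plate rear L -37.7 106.6
plate rear R 36.8 106.2
wing rear L -7.5 149.2
wing rear R 6.3 149.1
nose tip -0.1 212.4
pin64 -0.4 220.9
stud 34.2 189.6
scene pin64 3.5 221.6
TCP 0.7 92.9
```

The plate's rear face is at u = 106 mm, so travel is about 108 mm. That puts it about 6 mm ahead of the fingers, so it was drawn into the station. The knob axis is at u ≈ 181, n ≈ -0.5. I'll raise the arm, move over the knob, open part-way and measure the fingertip depth.

```bash
python3 -m jog '[[[-4,0,0],[0,0,0],0],[[0,0,-25],[0,0,0],0],[[0,0,-30],[0,0,0],0],[[0,0,-30],[0,0,0],0],[[0,0,-10],[0,0,0],0],[[20,-1,0],[0,0,0],0.5],[[25,0,0],[0,0,0],0.5],[[25,0,0],[0,0,0],0.5],[[22,0,0],[0,0,0],0.5],[[0,0,0],[0,0,0],0.5]]' 20 >/dev/null; python3 -m jog '[[[0,0,0],[0,0,0],0.5],[[0,0,0],[0,0,0],0.5]]'>/dev/null; python3 w.py; python3 - <<'E'
from h import *
import pickle
c=camera("wrist");pickle.dump(c,open("w6.pkl","wb"));cv2.imwrite("pics/w6.png",c["color"][...,::-1])
p=np.array(state()["eef_pos"])
for dz in(20,10,0,-10,-17):
  q=p+[0,0,dz*1e-3];th=.207;n=np.array([np.cos(th),np.sin(th),0])
  print(dz,proj(c,q+n*.0235).round(1),proj(c,q-n*.0235).round(1))
E
```

```text
t 10.88 p [ 0.5777 -0.0466  0.16  ] rail rel face: x,y mm 0.1 180.2 yaw 1.773 want 1.7777963267948966 zax [-0. -0. -1.] F [-0.3 -0.1  0.4] gap 0.04215710003402862 0.0 j [-0.16  0.44  1.61 -0.    1.08 -0.36]
20 [357.8 237.6] [284.4 237.9]
10 [355.9 231.8] [286.3 232.1]
0 [354.3 226.6] [288.  226.8]
-10 [352.7 221.8] [289.5 222.1]
-17 [351.8 218.7] [290.5 219. ]
```

View pics/w6.png

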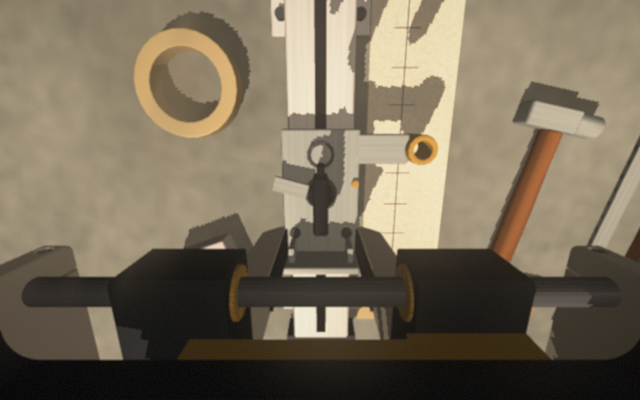

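Seen from above the knob, the wing stands at col 321, rows 165–235, centred between the open fingertips at (287,228) and (357,228). I'll descend, watching the force, and test-close.

```bash
python3 -m jog '[[[1,-0.5,20],[0,0,0],0.5],[[0,0,20],[0,0,0],0.5],[[0,0,10],[0,0,0],0.5],[[0,0,10],[0,0,0],0.5],[[0,0,6],[0,0,0],0.5],[[0,0,4],[0,0,0],0.5],[[0,0,0],[0,0,0],0.5]]' 20; python3 w.py; python3 - <<'E'
from h import *
import pickle
c=pickle.load(open("w6.pkl","rb"));g=c["color"].max(2)
for r in range(222,250,3):
    m=g[r,240:400]<75; d=np.flatnonzero(np.diff(m.astype(int)))+241; print(r,bool(m[0]),d.tolist())
E
```

```text
t: 11.52
eef_pos: [0.5767, -0.0452, 0.0898]
orientation: [0.632, 0.775, -0.0, -0.0]
contact_force: [-0.5, 0.0, -0.6]
finger_gap: 0.0467
grasp_force: 0.0
t 11.52 p [ 0.5767 -0.0452  0.0898] rail rel face: x,y mm -0.5 181.8 yaw 1.773 want 1.7777963267948966 zax [-0.  0. -1.] F [-0.5  0.  -0.6] gap 0.04669346574577154 0.0 j [-0.16  0.53  1.67 -0.    0.94 -0.36]
222 False [314, 327]
225 False [313, 328]
228 False [295, 298, 313, 328, 344, 349]
231 False [284, 287, 295, 300, 313, 328, 341, 351, 356, 358]
234 False [283, 287, 294, 300, 314, 328, 342, 351, 356, 360]
237 False [262, 263, 282, 287, 293, 298, 344, 349, 355, 360]
240 False [281, 287, 292, 295, 346, 350, 355, 362]
243 False [257, 259, 267, 268, 273, 275, 280, 287, 291, 295, 346, 351, 355, 363]
246 False [256, 257, 259, 260, 261, 262, 263, 265, 267, 268, 270, 271, 279, 288, 291, 294, 346, 351, 355, 364]
249 True [246, 251, 261, 263, 266, 268, 269, 273, 274, 278, 288, 355, 365]
```

```bash
python3 -m jog '[[[0,0,3],[0,0,0],0.5],[[0,0,3],[0,0,0],0.5]]' | grep -E "pos|contact"; python3 -m jog '[[[0,0,3],[0,0,0],0.5],[[0,0,3],[0,0,0],0.5]]' | grep -E "pos|contact"; python3 -m jog '[[[0,0,2],[0,0,0],0.5],[[0,0,2],[0,0,0],0.5]]' | grep -E "pos|contact"
```

```text
eef_pos: [0.5773, -0.0451, 0.0848]
contact_force: [-0.2, -0.4, -0.3]
eef_pos: [0.5769, -0.045, 0.0782]
contact_force: [-0.8, 0.3, -0.0]
eef_pos: [0.5768, -0.045, 0.074]
contact_force: [0.2, 0.6, 0.3]
```

```bash
python3 -m jog '[[[0,0,2],[0,0,0],0.5],[[0,0,2],[0,0,0],0.5]]' | grep -E "pos|contact"; python3 -m jog '[[[0,0,2],[0,0,0],0.5],[[0,0,2],[0,0,0],0.5]]' | grep -E "pos|contact"; python3 - <<'E'
from h import *
c=camera("wrist");a=c["color"][120:290,220:420,::-1];d=camera("scene");b=d["color"][140:220,240:400,::-1]
cv2.imwrite("pics/w7.png",np.vstack([cv2.resize(a,(400,340),interpolation=3),cv2.resize(b,(400,200),interpolation=3)]))
g=c["color"].max(2)
for r in range(222,240,3):
    m=g[r,240:400]<75; print(r,(np.flatnonzero(np.diff(m.astype(int)))+241).tolist())
E
```

```text
eef_pos: [0.5768, -0.045, 0.0701]
contact_force: [0.0, -0.5, 0.2]
eef_pos: [0.5768, -0.045, 0.0661]
contact_force: [1.0, -0.9, -0.8]
222 [304, 344]
225 [303, 344]
228 [303, 343]
231 [282, 284, 303, 342, 360, 362]
234 [280, 284, 303, 341, 360, 363]
237 [279, 284, 304, 340, 360, 364]
```

View pics/w7.png

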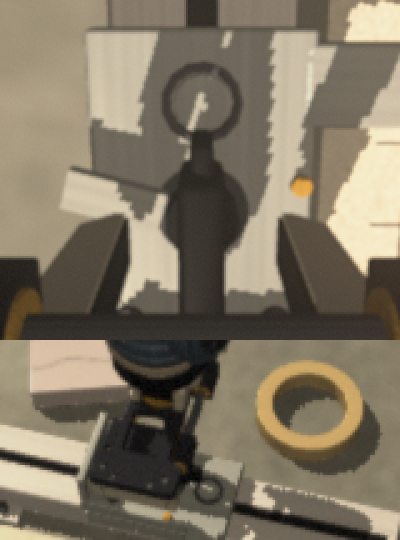

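The pin head is flush in its collar at (203,100) of the composite, and the wing sits between the fingers. Contact force is still zero. I'll compute the tip height from the edge spacing.

```bash
python3 - <<'E'
from h import *
c=camera("wrist");th=.207;u=np.array([-np.sin(th),np.cos(th),0]);n=np.array([np.cos(th),np.sin(th),0]);f=np.array([.6146,-.2230,0])
print(state()["finger_gap"])
for z in(.06,.07,.08,.09,.1):
    a=ray(c,284,229,z);b=ray(c,360,229,z);print(z,np.linalg.norm(a-b)*1e3,u@(a-f)*1e3)
for col in(303,342): q=ray(c,col,230,.103)-f;print(n@q*1e3,u@q*1e3)
E
python3 w.py
```

```text
0.04638362497988181
0.06 55.69358508708763 177.8934166540888
0.07 52.81861996610599 181.72519160692568
0.08 49.94365484512435 185.5569665597625
0.09 47.06868972414283 189.3887415125993
0.1 44.19372460316129 193.22051646543613
-10.878344125016072 193.71580650634422
11.37880353525041 193.6205130582374
t 12.5 p [ 0.5767 -0.045   0.0661] rail rel face: x,y mm -0.5 182.0 yaw 1.773 want 1.7777963267948966 zax [-0.  0. -1.] F [-0.9  0.   0.5] gap 0.04638362497988181 0.0 j [-0.16  0.57  1.68  0.    0.89 -0.36]
```

```bash
python3 -m jog '[[[-1,0,2],[0,0,0],0.5],[[0,0,2],[0,0,0],0.5]]' | grep -E "pos|contact"; python3 -m jog '[[[0,0,1],[0,0,0],0.5],[[0,0,1],[0,0,0],0.5],[[0,0,0],[0,0,0],0.5]]' | grep -E "pos|contact"
```

```text
eef_pos: [0.5771, -0.0461, 0.0623]
contact_force: [-0.2, 0.2, 0.4]
eef_pos: [0.5768, -0.046, 0.06]
contact_force: [-0.1, -0.3, -0.0]
```

```bash
python3 -m jog '[[[0,0,0],[0,0,0],0],[[0,0,0],[0,0,0],0],[[0,0,0],[0,0,0],0],[[0,0,0],[0,0,0],0],[[0,0,0],[0,0,0],0],[[0,0,0],[0,0,0],0]]' 20
```

```text
t: 13.42
eef_pos: [0.5766, -0.0461, 0.0603]
orientation: [0.632, 0.775, -0.0, -0.0]
contact_force: [-0.7, -0.1, 2.5]
finger_gap: 0.0138
grasp_force: 20.0
```

Gripped: the gap is 13.8 mm and the wing is 14 mm thick. Clockwise from above is positive about tool z.

```bash
python3 -m jog '[[[0,0,0],[0,0,0.1],0],[[0,0,0],[0,0,0.1],0],[[0,0,0],[0,0,0.1],0],[[0,0,0],[0,0,0.1],0]]' 30; python3 -c "
from rig import state;print(state()['wrist_torque'])"; python3 w.py
```

```text
t: 13.75
eef_pos: [0.5762, -0.0461, 0.0603]
orientation: [0.775, 0.632, -0.001, -0.001]
contact_force: [-5.9, -1.4, 3.7]
finger_gap: 0.0138
grasp_force: 30.0
[-0.15999336  0.76389781  0.20511721]
t 13.75 p [ 0.5762 -0.0461  0.0603] rail rel face: x,y mm -1.2 181.0 yaw 1.368 want 1.7777963267948966 zax [-0.002 -0.    -1.   ] F [-5.9 -1.4  3.7] gap 0.013799599128600447 30.020605623722076 j [-0.16  0.57  1.69 -0.    0.88  0.04]
```

```bash
python3 -m jog '[[[0,0,0],[0,0,0.1],0],[[0,0,0],[0,0,0.1],0],[[0,0,0],[0,0,0.1],0],[[0,0,0],[0,0,0.1],0],[[0,0,0],[0,0,0.1],0],[[0,0,0],[0,0,0.1],0],[[0,0,0],[0,0,0.1],0],[[0,0,0],[0,0,0.1],0],[[0,0,0],[0,0,0.06],0],[[0,0,0],[0,0,0],0]]' 30; python3 -c "
from rig import state;print(state()['wrist_torque'])"; python3 w.py
```

```text
t: 14.58
eef_pos: [0.5756, -0.0457, 0.0602]
orientation: [0.968, 0.252, -0.001, -0.001]
contact_force: [-8.0, 1.1, 7.4]
finger_gap: 0.0136
grasp_force: 30.0
[ 0.16741291  1.38910435 -0.21957384]
t 14.58 p [ 0.5756 -0.0457  0.0602] rail rel face: x,y mm -1.7 181.5 yaw 0.509 want 1.7777963267948966 zax [-0.003  0.001 -1.   ] F [-8.   1.1  7.4] gap 0.013641269804448526 30.03130942583084 j [-0.16  0.57  1.69  0.    0.88  0.9 ]
```

```bash
python3 -m jog '[[[0,0,0],[0,0,0.04],0],[[0,0,0],[0,0,0],0],[[0,0,0],[0,0,0],0.4],[[0,0,0],[0,0,0],0.4],[[0,0,0],[0,0,0],0.4],[[0,0,0],[0,0,0],0.4]]'; python3 -m jog '[[[0,0,-10],[0,0,0],0.4],[[0,0,-20],[0,0,0],0.4],[[0,0,-30],[0,0,0],0.4],[[0,0,-30],[0,0,0],0.4],[[0,0,-30],[0,0,0],0.4],[[0,0,0],[0,0,0],0.4]]'; python3 - <<'E'
from h import *
import pickle
c=camera("wrist");pickle.dump(c,open("w8.pkl","wb"))
# dark wing direction: mask near knob axis at z=.103
th=.207;u=np.array([-np.sin(th),np.cos(th),0]);n=np.array([np.cos(th),np.sin(th),0]);f=np.array([.6146,-.2230,0])
# rectified rail-frame patch at z=.103 around knob
def patch(z):
    m=np.array([[proj(c,f+n*x*1e-3+u*(181+y)*1e-3+[0,0,z]) for x in range(-60,61)] for y in range(60,-61,-1)],np.float32)
    return cv2.remap(c["color"],m[...,0],m[...,1],1)
P=patch(.103);cv2.imwrite("pics/p8.png",P[...,::-1]);g=P.max(2)
for r in range(5,116,5):print("".join("#" if v<50 else "+" if v<90 else "." for v in g[r,::2]))
E
```

```text
t: 15.08
eef_pos: [0.5772, -0.0461, 0.0603]
orientation: [0.972, 0.234, 0.0, 0.0]
contact_force: [-0.4, -0.7, 0.1]
finger_gap: 0.0347
grasp_force: 0.0
t: 15.58
eef_pos: [0.5797, -0.0464, 0.1869]
orientation: [0.972, 0.234, 0.004, 0.002]
contact_force: [0.9, 0.7, 0.0]
finger_gap: 0.037
grasp_force: 0.0
.....................................................++++++..
.............................................................
.....................................++......................
.............................+.........++....................
.............................+.........++....................
.............................+.......+++.....................
......................................................+++++..
#######+++++..........................................+++++..
###++.........................+++++.+++...............+++++..
............................++########++##++++++......+++++..
..........................++###++++++++++++++.........+++++..
..................++######++#+++++++++++++............+.++...
...............+######++++++++++++++++++...............+.....
...............++#++++++........+++++.................+.+....
......................................................+++++..
......................................................+......
.............................................................
+......................+.....................................
++...................+++++..................+++++............
+++..................++++...................+++++............
+++.........++####++..++......................+++............
++++++########++......++.....................................
+#########++..........++++++++++++++++++.+..+...+............
```

The rectified patch shows the wing about 15° off the rail's x-axis, which is about 1.3 rad clockwise and so locked. The dog swung freely over the pin, so the pin is down. The gripper is clear.

```bash
python3 -m jog '[[[0,0,0],[0,0,0],0.4],[[0,0,0],[0,0,0],0.4]]' | grep contact; python3 -c "
from rig import finish_job;print(finish_job())"
```

```text
contact_force: [0.1, -0.5, -0.9]
the job is handed in; nothing more can be done
None
```

I handed the job in at about 16 s: by my measurements the carriage is about 108 mm along in the next station with the pin flush, the knob is locked at about 1.3 rad, and the bystanders were not touched; no verdict came back.

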